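# Tip out a slanted parts cup into the kit box and hold it upright

### The job

Draw the square grey cup out of its slanted holder, tip it over the shallow white kit box until all three wooden balls have dropped into the box, then turn the cup upright again, mouth up. Finish while still holding it: keep the cup in the gripper, upright and empty, with its underside at least 15 cm above the bench and touching nothing else. Leave the tape ring, the white pot and the small carton where they stand.

Things in the scene. Friction and masses are not known exactly. Their poses are not given: they have to be found in the camera images.
- cup: Loose square light grey plastic cup: outside 56 x 56 mm, 105 mm tall, walls and bottom 3 mm, 0.11 kg. Origin: centre of its underside; z runs out through the mouth, x and y square to its flat sides. It starts in the holder, leaning 35 degrees from vertical toward the holder's +x, its y axis level, the upper 60 mm free to be gripped across the y faces. Holds the balls.
- cup_mouth (a point): Centre of the cup's mouth, 105 mm along the cup's z axis from its underside.
- holder: Fixed holder: dark base plate 130 x 100 x 10 mm with a black square pocket (inside 60 x 60 mm, 45 mm deep, outside 70 x 70 x 50 mm) leaning 35 degrees from vertical toward its +x, which points away from the robot within 0.4 rad. The cup comes out along the slanted axis. Origin: on the bench under the pocket, z up. Left or right; the box is on the other side.
- tray: Fixed shallow open kit box, white with a cork-coloured floor: outside 170 mm along its x, 210 mm along its y, 50 mm high, walls 5 mm, floor 5 mm thick. Origin: centre of its underside on the bench; z up.
- ball0: Loose plain wooden ball, 22 mm in diameter, 14 g. Origin: its centre. It starts lying in the cup and rolls out when the cup's mouth points clearly below level.
- ball1: Second ball, same as ball0.
- ball2: Third ball, same as ball0.
- tape: Bystander: loose black tape ring lying flat, 84 mm across, 24 mm high. Origin: centre of its underside.
- pot: Bystander: loose round white pot, 68 mm across, 65 mm high. Origin: centre of its underside.
- carton: Bystander: loose small cardboard carton 60 x 95 mm, 40 mm high. Origin: centre of its underside.
Not all that is in view belongs to the job. Leave any red look-alike of the cup alone.

How it is judged (in metres and radians):
On the way, in this order (a step that is already met when the one before it is completed fails the run):
1. the cup is drawn clear out of the holder in the gripper, with the balls still in it (distance between cup and holder above 0.13 m and contact force between cup and holder below 0.1 N and contact force between cup and the fingers above 1 N and z of ball0 in the frame of cup between 0 and 0.105 m and x of ball0 in the frame of cup between -0.03 and 0.03 m and y of ball0 in the frame of cup between -0.03 and 0.03 m and z of ball1 in the frame of cup between 0 and 0.105 m and x of ball1 in the frame of cup between -0.03 and 0.03 m and y of ball1 in the frame of cup between -0.03 and 0.03 m and z of ball2 in the frame of cup between 0 and 0.105 m and x of ball2 in the frame of cup between -0.03 and 0.03 m and y of ball2 in the frame of cup between -0.03 and 0.03 m), for 0.1 s.
2. all three balls lie in the kit box, tipped out of the raised cup (x of ball0 in the frame of tray between -0.08 and 0.08 m and y of ball0 in the frame of tray between -0.1 and 0.1 m and z of ball0 in the frame of tray between 0 and 0.045 m and x of ball1 in the frame of tray between -0.08 and 0.08 m and y of ball1 in the frame of tray between -0.1 and 0.1 m and z of ball1 in the frame of tray between 0 and 0.045 m and x of ball2 in the frame of tray between -0.08 and 0.08 m and y of ball2 in the frame of tray between -0.1 and 0.1 m and z of ball2 in the frame of tray between 0 and 0.045 m and height (world z) of cup above 0.06 m), for 0.2 s.
At the end, for the whole second after the job is handed in: All three balls lie inside the kit box, and the empty cup is held still in the gripper, mouth up within 0.22 rad of vertical, its underside more than 0.14 m above the bench, touching only the fingers; the three bystanders are within 20 mm of where they stood (x of ball0 in the frame of tray between -0.08 and 0.08 m and y of ball0 in the frame of tray between -0.1 and 0.1 m and z of ball0 in the frame of tray between 0 and 0.045 m and x of ball1 in the frame of tray between -0.08 and 0.08 m and y of ball1 in the frame of tray between -0.1 and 0.1 m and z of ball1 in the frame of tray between 0 and 0.045 m and x of ball2 in the frame of tray between -0.08 and 0.08 m and y of ball2 in the frame of tray between -0.1 and 0.1 m and z of ball2 in the frame of tray between 0 and 0.045 m and height (world z) of cup above 0.14 m and angle between cup's own z axis and vertical below 0.22 rad and contact force between cup and the fingers above 1 N and contact force between cup and holder below 0.1 N and contact force between cup and tray below 0.1 N and contact force between cup and tape below 0.1 N and contact force between cup and pot below 0.1 N and contact force between cup and carton below 0.1 N and contact force between cup and ball0 below 0.1 N and contact force between cup and ball1 below 0.1 N and contact force between cup and ball2 below 0.1 N and linear speed of cup below 0.03 m/s and angular speed of cup below 0.2 rad/s and distance of each of tape, pot, carton from where it was at the start of the episode below 0.02 m); the arm keeps its last pose, push and grip.
It fails at once if a bystander (tape ring, white pot, carton) was moved by more than 30 mm (distance of any of tape, pot, carton from where it was at the start of the episode above 0.03 m).
It also fails if it takes over 56 s, if anything falls off the work surface, if the arm or the gripper's body presses on something with over 40 N, if the wrist force passes 120 N, or if a joint passes its speed limit or range.

### The arm

A 6-joint arm with a two-finger parallel gripper is mounted at the origin on the work surface. World frame = base frame: x ahead of the robot, y to its left, z up, the work surface at z = 0. Lengths are in m, angles in degrees, forces in N, time in s.
With the tool pointing down it reaches from about 0.35 to 0.875 m from the base axis. Payload 4.2 kg.
Tool frame: the origin (TCP) lies on the centre line of the jaws, within the pads' length; the fingertips stand 25 mm ahead of it and the grasp point (between the pads) lies 6 mm ahead of it (finger_overhang is the distance from the TCP to the fingertips, in m); z points along the fingers, y is the line along which they close (so a half turn about z gives the same grasp; the last joint's range is limited). The gripper opens to 87 mm and grips with 3 to 60 N. Pads are 19 mm wide; open, the fingers measure 117 mm over their backs; the gripper's body (75 mm by 190 mm) begins 51 mm behind the grasp point.
Start: joints at [14.817, 22.042, 0.453, 0, -68.411, -14.817], TCP at [0.625, 0, 0.214] pointing down, gripper open.
Joint ranges: [-179.83, 179.83], [-69.29, 118.12], [-61.27, 80.66], [-181.25, 117.63], [-171.15, -9.14], [-177.46, 177.46]. Speed limits (degrees/s): [159.86, 159.86, 180, 180, 180, 180].

### API

Orientations are given as a 3x3 rotation matrix whose columns are the frame's x, y, z axes.
In Python, from station import sense, capture, finish_job, spot_in, tip_of, finger_overhang gives the robot as it stands. The module is installed in compiled form; this text tells all that it offers.
- The arm moves only by the tool servo_tool, never from a script. Its arguments are lists of equal length, an entry for each row: "slide": the shift along the tool's x, y, z in m, a list of three; "spin": the turn about the tool's z in degrees; "grip": the closure, from 0 (fully open) to 1 (shut). A call has exactly 5 rows; each row is the pose to reach, as a shift and turn from the pose commanded when the call began, along the tool's axes at that moment; what a row does not reach only later rows make up. A row lasts 1/12 s, in which the tool goes at most 41.7 mm and 7.16 degrees, less where a joint would pass 70% of its speed; a pose out of reach is approached as far as the arm can. A call with a gripper value outside its range is refused whole. The fingers move at their own pace and stop on an object; the grip force is fixed at half the most. Time passes only in rows, so rows that repeat a pose let the fingers close, or fill a call up. It gives the time, the measured TCP pose, the force, the opening and the grip force at its end, in the units of the state.
- sense(): the state, without advancing time (a new reading comes with each control period).
- capture(name): name is "scene" or "side" or "wrist"; returns a dict with "pixels" (400x640x3 uint8, blue, green, red), "depth" (400x640 float32, m along the optical axis (not along the pixel's ray), 0 where there is no reading), "fx", "fy", "cx", "cy" (pixels), "R" (3x3) and "t" (3): a world point X has camera coordinates R X + t; the wrist camera has in their place "hand_eye" (4x4, takes a point from camera to tool coordinates, whose origin is the TCP and whose axes are the flange's). Camera axes: x right, y down, z forward; pixel columns grow to the right and rows downward; lengths in m; the calibration is good to about 2 mm. A picture is of the moment at which its call begins: read the wrist's pose just before it.
- finish_job(): hands the job in; it is judged then, once.
Trained networks look in the newest picture that a camera, given by its name, has taken for a name from the list of things; names that differ only in an ending like _2 or _b are one class to them, and where a whole thing is asked for, a point or a joint stands for the part that bears it (a point fixed in the world has none). Each returns a list of dicts, best first, with "conf" (0 to 1); they miss things now and then, are a little off and sometimes report something else, mostly with a low value. They report only what shows in the picture. A call takes as long as a camera call. They do not tell look-alikes from the thing itself.
- spot_in(thing, camera): "point" ([x, y, z] in m, in world coordinates, good to about 4 mm: the middle of the surface that is visible of it).
- tip_of(thing, camera): "point" ([x, y, z] in m, in world coordinates, good to about 4 mm: a listed point, or the origin of a listed thing).
The state is a dict: "time_s": time; "joints": joint angles; "joint_velocities": joint speeds; "effort": joint torques, N m; "tcp_pos": TCP position; "ee_rot": TCP orientation; "wrist_force": force on the tool from outside, world axes, zero at the start; "moment": the same for the moment, N m; "gripper_width": opening from 0.0 (shut) to 1.0 (fully open); "gripper_force": force on a finger pad.
Only numpy, scipy, OpenCV 4.12 (cv2) and the standard library are available. Lean on these libraries where they do the work, as an engineer would, in place of code of your own. Each camera call takes 0.05 s, during which the arm holds its last target. There are 200 camera calls.

## Working session

There is one attempt and no reset: what is moved stays moved. The work goes in short steps, Python scripts to look and compute and a tool call to move; the robot and the scene stay as the last step left them, time stands still between calls to the robot, and variables do not carry over. Pictures are saved under pics/ and viewed, at most 10 in all, crops included, and the job is handed in when it is done.

Besides the shell and the picture viewer there is one more tool, called after "Call:" by a JSON object that holds its "op" and its "data". servo_tool: Moves the arm, as the interface text tells. Its arguments: {"type":"object","properties":{"slide":{"type":"array"},"spin":{"type":"array"},"grip":{"type":"array"}},"required":["slide","spin","grip"]}

```bash
mkdir -p pics
cat > h.py <<'E'
from station import *
import numpy as np, cv2
np.set_printoptions(precision=4,suppress=True)
def cap(n,f=None):
    c=capture(n)
    if f: cv2.imwrite('pics/'+f,c['pixels'])
    return c
E
python3 - <<'E'
from h import *
s=sense(); print(s['tcp_pos'],s['ee_rot'],s['time_s'],finger_overhang)
a=cap('scene');b=cap('side')
cv2.imwrite('pics/a.png',np.vstack([cv2.resize(i['pixels'],(480,300)) for i in (a,b)]))
for i in (a,b): print(i['fx'],i['R'],i['t'])
for t in ['cup','cup_mouth','holder','tray','tape','pot','carton','ball0']:
  for cam in ('scene','side'):
    for f in (spot_in,tip_of):
      r=f(t,cam); print(t,cam,f.__name__,[(np.round(q['point'],3).tolist(),round(q['conf'],2)) for q in r[:3]])
E
```

```text
[0.6244 0.     0.2134] [[-0.0002 -1.     -0.0022]
 [-1.      0.0002 -0.0001]
 [ 0.0001  0.0022 -1.    ]] 0.0 0.025
397.1361155513366 [[-0.7757  0.6311  0.0075]
 [ 0.5369  0.6661 -0.5177]
 [-0.3318 -0.3975 -0.8555]] [ 0.3696 -0.2871  1.1499]
502.5563248412372 [[-0.9983 -0.0568 -0.0133]
 [-0.0314  0.716  -0.6974]
 [ 0.0491 -0.6958 -0.7165]] [0.544  0.0156 1.3134]
cup scene call [([0.514, 0.382, 0.057], 0.88), ([0.55, 0.218, 0.095], 0.78), ([0.334, 0.218, 0.053], 0.55)]
cup scene call [([0.334, 0.264, 0.026], 0.83), ([0.512, 0.216, 0.037], 0.56), ([0.528, 0.435, 0.028], 0.56)]
cup side call [([0.55, 0.234, 0.109], 0.71), ([0.325, 0.242, 0.056], 0.66), ([0.508, 0.398, 0.059], 0.56)]
cup side call [([0.528, 0.431, 0.029], 0.84), ([0.511, 0.218, 0.042], 0.82), ([0.336, 0.269, 0.028], 0.58)]
cup_mouth scene call [([0.548, 0.223, 0.096], 0.96), ([0.516, 0.382, 0.059], 0.61), ([0.334, 0.219, 0.055], 0.59)]
cup_mouth scene call [([0.49, 0.332, 0.029], 0.9), ([0.571, 0.232, 0.119], 0.71), ([0.305, 0.164, 0.026], 0.64)]
cup_mouth side call [([0.326, 0.241, 0.054], 0.92), ([0.511, 0.398, 0.059], 
[... 769 characters left out ...]
, -0.037, 0.001], 0.89)]
pot scene call [([0.715, -0.239, 0.04], 0.8), ([0.48, -0.134, 0.021], 0.45)]
pot scene call [([0.714, -0.231, -0.001], 0.85)]
pot side call [([0.71, -0.213, 0.04], 0.92), ([0.471, -0.215, 0.01], 0.63)]
pot side call [([0.716, -0.232, -0.001], 0.85)]
carton scene call [([0.722, 0.22, 0.043], 0.91), ([0.537, 0.208, 0.052], 0.59)]
carton scene call [([0.721, 0.216, 0.001], 0.57)]
carton side call [([0.717, 0.227, 0.04], 0.87)]
carton side call [([0.717, 0.214, -0.001], 0.72)]
ball0 scene call [([0.48, -0.135, 0.019], 0.67), ([0.545, 0.222, 0.063], 0.51)]
ball0 scene call [([0.526, 0.229, 0.042], 0.58), ([0.537, 0.207, 0.044], 0.57)]
ball0 side call []
ball0 side call []
```

View pics/a.png

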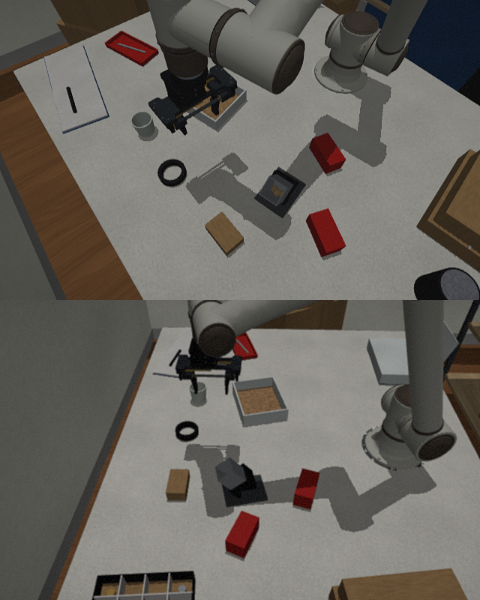

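The picture shows three cup-like things. The grey cup stands in its black holder at scene (373,250). Red look-alikes are at (436,204) and (433,310). I choose the grey leaning one. The tool always points down, so I'll have to tip the cup inside the grip by levering it on fixed edges.

Call:
{"op": "servo_tool", "data": {"slide": [[-0.036,0.018,-0.006],[-0.072,0.036,-0.012],[-0.108,0.054,-0.018],[-0.144,0.072,-0.024],[-0.18,0.09,-0.03]], "spin": [-7,-14,-21,-28,-35], "grip": [0,0,0,0,0]}}

```text
time_s: 2.12
tcp_pos: [0.534, 0.1813, 0.2449]
ee_rot: [[0.578, -0.816, 0.0], [-0.816, -0.578, 0.0], [0.0, -0.0, -1.0]]
wrist_force: [0.2, 1.2, -0.0]
gripper_width: 0.998
gripper_force: 0.0
```

Call:
{"op": "servo_tool", "data": {"slide": [[0,0,0],[0,0,0],[0,0,0],[0,0,0],[0,0,0]], "spin": [-7,-14,-21,-28,-35], "grip": [0,0,0,0,0]}}

```text
time_s: 2.53
tcp_pos: [0.5349, 0.1803, 0.2446]
ee_rot: [[0.942, -0.336, 0.0], [-0.336, -0.942, 0.0], [0.0, -0.0, -1.0]]
wrist_force: [0.1, 0.7, 0.1]
gripper_width: 1.001
gripper_force: 0.0
```

Call:
{"op": "servo_tool", "data": {"slide": [[0,0,0],[0,0,0],[0,0,0],[0,0,0],[0,0,0]], "spin": [-7,-14,-21,-28,-32], "grip": [0,0,0,0,0]}}

```text
time_s: 2.95
tcp_pos: [0.535, 0.18, 0.2445]
ee_rot: [[0.977, 0.213, 0.0], [0.213, -0.977, 0.0], [0.0, -0.0, -1.0]]
wrist_force: [0.1, -1.2, -0.3]
gripper_width: 0.996
gripper_force: 0.0
```

```bash
cat >> h.py <<'E'
def cloud(c,s=None):
    v,u=np.mgrid[0:400,0:640]; d=c['depth'].astype(float)
    P=np.stack([(u-c['cx'])/c['fx']*d,(v-c['cy'])/c['fy']*d,d],-1)
    if 'R' in c: W=(P-c['t'])@c['R']
    else:
        H=c['hand_eye']; W=(P@H[:3,:3].T+H[:3,3])@np.array(s['ee_rot']).T+np.array(s['tcp_pos'])
    W[d<=0]=np.nan
    return W
E
python3 - <<'E'
from h import *
s=sense(); print(s['time_s'],s['tcp_pos'],s['ee_rot'])
c=cap('wrist','w1.png'); W=cloud(c,s); np.savez('w1.npz',W=W,px=c['pixels'])
for t in ['cup','cup_mouth','holder','ball0']:
  for f in (spot_in,tip_of): print(t,[(np.round(q['point'],4).tolist(),round(q['conf'],2)) for q in f(t,'wrist')[:3]])
c=cap('scene'); A=cloud(c)
c2=cap('side'); B=cloud(c2); np.savez('ss.npz',A=A,B=B,pa=c['pixels'],pb=c2['pixels'])
# tray outline from top rim points
for M in (A,B):
  m=(M[...,2]>.040)&(M[...,2]<.056)&(abs(M[...,0]-.475)<.15)&(abs(M[...,1]+.209)<.15)
  P=M[m][:,:2].astype(np.float32); print(len(P),cv2.minAreaRect(P*1000))
E
```

```text
2.95 [0.535  0.18   0.2445] [[ 0.977   0.2131  0.0001]
 [ 0.2131 -0.977   0.0001]
 [ 0.0001 -0.     -1.    ]]
cup [([0.5156, 0.3767, 0.057], 0.91), ([0.5563, 0.2256, 0.1024], 0.71), ([0.317, 0.2105, 0.0517], 0.63)]
cup [([0.5141, 0.2155, 0.0378], 0.92), ([0.5249, 0.431, 0.0297], 0.89), ([0.334, 0.2696, 0.0256], 0.59)]
cup_mouth [([0.5566, 0.2324, 0.1006], 0.88), ([0.5173, 0.3757, 0.0574], 0.7), ([0.3222, 0.2103, 0.0535], 0.6)]
cup_mouth [([0.49, 0.3334, 0.0261], 0.97), ([0.5722, 0.2328, 0.1246], 0.87), ([0.3115, 0.1651, 0.0266], 0.78)]
holder [([0.5064, 0.1902, 0.0286], 0.93), ([0.5465, 0.2242, 0.0632], 0.74)]
holder [([0.7319, -0.0374, 0.0], 0.46)]
ball0 [([0.5444, 0.2273, 0.0609], 0.51), ([0.5408, 0.2062, 0.0494], 0.44), ([0.5353, 0.2365, 0.0458], 0.37)]
ball0 [([0.5291, 0.231, 0.0382], 0.63), ([0.5275, 0.2068, 0.036], 0.6), ([0.5424, 0.2232, 0.0556], 0.46)]
886 ((473.72869873046875, -206.61988830566406), (172.7215118408203, 212.67965698242188), 14.77062702178955)
339 ((447.4344177246094, -210.51483154296875), (119.89246368408203, 217.69166564941406), 13.904417037963867)
```

View pics/w1.png

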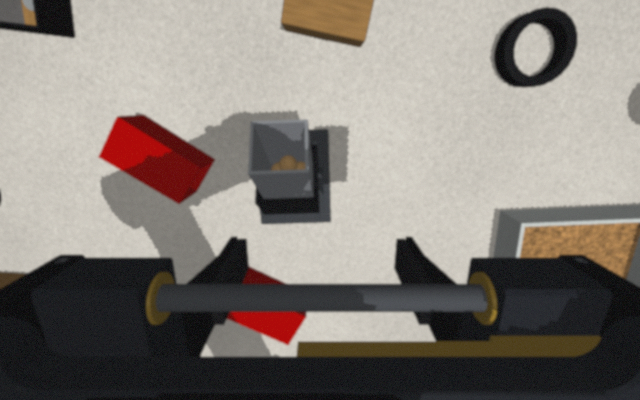

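The wrist view shows the light grey cup with the wooden balls in it at (280,155), in the dark holder. The red look-alikes are at (155,158) and (265,305).

Run:
```python
from h import *
z=np.load('w1.npz'); W=z['W']; 
import itertools
from scipy.optimize import minimize
L=np.radians(35)
def frame(y):
    h=np.array([np.cos(y),np.sin(y),0]); k=np.array([0,0,1.])
    return np.stack([h*np.cos(L)-k*np.sin(L), np.cross(k,h), h*np.sin(L)+k*np.cos(L)])  # rows cup x,y,z
m0=np.array([.572,.2315,.123])
P=W[(np.linalg.norm(W-m0,axis=-1)<.07)]
for y in np.radians(np.arange(6,19,1.)):
    F=frame(y); Q=(P-m0)@F.T
    r=Q[(abs(Q[:,2])<.006)][:,:2]
    # rim extents
    a=np.percentile(r,[1,99],axis=0); q=np.percentile(Q[:,2],[97,99.5])
    print(np.degrees(y).round(1),len(r),a.ravel()*1000,cv2.minAreaRect((r*1000).astype(np.float32)),q*1000)
# holder base plate, dark pixels low z: yaw
for n,M,px in (('w',W,z['px']),):
    m=(px.max(-1)<75)&(M[...,2]>.006)&(M[...,2]<.016)&(abs(M[...,0]-.505)<.1)&(abs(M[...,1]-.214)<.09)
    print(m.sum(),cv2.minAreaRect((M[m][:,:2]*1000).astype(np.float32)))
cv2.imwrite('pics/crop.png',cv2.resize(z['px'][90:240,220:380],None,fx=4,fy=4,interpolation=cv2.INTER_CUBIC))
```

```text
6.0 936 [-31.3896 -30.868   28.8729  28.2744] ((-1.0242462158203125, -1.2300548553466797), (57.07499313354492, 56.14976119995117), 6.432055950164795) [0.7351 1.6668]
7.0 937 [-31.2414 -30.6071  28.4277  28.1077] ((-1.0462627410888672, -1.1639461517333984), (57.07472229003906, 56.12917709350586), 5.614974021911621) [0.5001 1.392 ]
8.0 934 [-30.9435 -30.3401  28.1948  27.9653] ((-1.066110610961914, -1.1019954681396484), (57.07466125488281, 56.112457275390625), 4.7973408699035645) [0.2428 1.1322]
9.0 936 [-30.6785 -30.0601  27.9358  27.8075] ((-1.085000991821289, -1.030344009399414), (57.07477569580078, 56.07168197631836), 3.9792239665985107) [0.0097 0.8612]
10.0 937 [-30.4015 -29.7203  27.699   27.5772] ((-1.1011810302734375, -0.9743747711181641), (57.07500076293945, 56.05759048461914), 3.1607136726379395) [-0.2138  0.5862]
11.0 937 [-30.1267 -29.4376  27.4008  27.3049] ((-1.1158790588378906, -0.9220027923583984), (57.07529067993164, 56.045833587646484), 2.341885566711426) [-0.4111  0.3403]
12.0 940 [-29.8502 -29.1444  27.1336  27.0787] ((-1.1291770935058594, -0.8787364959716797), (57.
[... 486 characters left out ...]
61956787109), (56.18602752685547, 57.06350326538086), 89.16901397705078) [-0.7766 -0.2031]
16.0 954 [-29.8265 -28.9355  26.9304  27.1695] ((-1.2073249816894531, -0.7603111267089844), (56.20478820800781, 57.06431198120117), 88.3496322631836) [-0.7276 -0.0679]
17.0 958 [-30.128  -29.0353  27.1404  27.5068] ((-1.2193260192871094, -0.7353363037109375), (56.21767807006836, 57.06565856933594), 87.52991485595703) [-0.5809  0.1505]
18.0 961 [-30.4511 -29.2017  27.3428  27.7745] ((-1.2314929962158203, -0.7102222442626953), (56.22458267211914, 57.06752395629883), 86.70968627929688) [-0.3895  0.3901]
943 ((513.9904174804688, 214.7076873779297), (126.50386047363281, 93.05876159667969), 12.6828031539917)
```

View pics/crop.png

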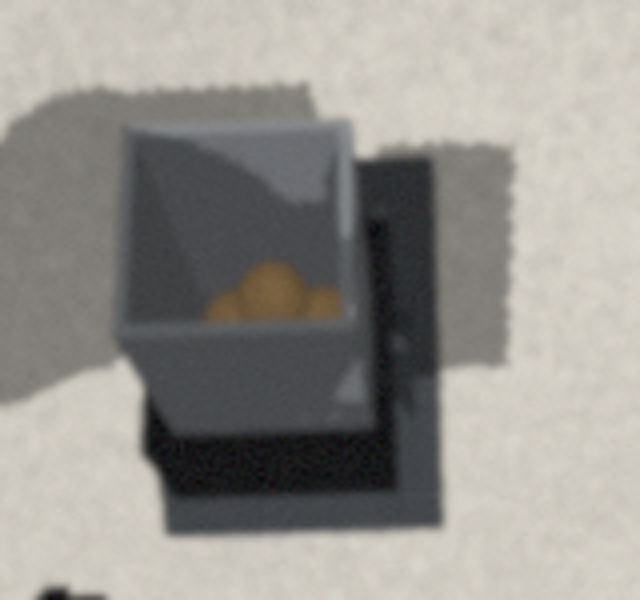

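The crop confirms the grey cup with three balls showing, leaning at a yaw of about 13.7°. Next I approach and grip.

Call:
{"op": "servo_tool", "data": {"slide": [[0.01,-0.02,0.01],[0.02,-0.035,0.02],[0.0257,-0.0411,0.03],[0.0257,-0.0411,0.055],[0.0257,-0.0411,0.07]], "spin": [-1.4,-1.4,-1.4,-1.4,-1.4], "grip": [0,0,0,0,0]}}

```text
time_s: 3.92
tcp_pos: [0.5509, 0.2256, 0.172]
ee_rot: [[0.973, 0.232, -0.003], [0.232, -0.973, -0.001], [-0.003, 0.0, -1.0]]
wrist_force: [-0.1, -0.5, -0.3]
gripper_width: 1.003
gripper_force: 0.0
```

Call:
{"op": "servo_tool", "data": {"slide": [[0,0,0.02],[0,0,0.04],[0,0,0.06],[0,0,0.0705],[0,0,0.0705]], "spin": [0,0,0,0,0], "grip": [0,0,0,0,0]}}

```text
time_s: 4.33
tcp_pos: [0.5499, 0.2243, 0.1009]
ee_rot: [[0.973, 0.231, -0.005], [0.231, -0.973, -0.003], [-0.006, 0.002, -1.0]]
wrist_force: [-0.4, -0.2, 0.2]
gripper_width: 0.998
gripper_force: 0.0
```

Call:
{"op": "servo_tool", "data": {"slide": [[0,0,0],[0,0,0],[0,0,0],[0,0,0],[0,0,0]], "spin": [0,0,0,0,0], "grip": [0.3,0.5,0.7,1,1]}}

```text
time_s: 4.75
tcp_pos: [0.552, 0.2259, 0.1049]
ee_rot: [[0.973, 0.232, 0.001], [0.232, -0.973, 0.001], [0.002, -0.001, -1.0]]
wrist_force: [0.2, -0.1, -0.4]
gripper_width: 0.704
gripper_force: 0.0
```

Call:
{"op": "servo_tool", "data": {"slide": [[0,0,0],[0,0,0],[0,0,0],[0,0,0],[0,0,0]], "spin": [0,0,0,0,0], "grip": [1,1,1,1,1]}}

```text
time_s: 5.17
tcp_pos: [0.5519, 0.2256, 0.1046]
ee_rot: [[0.973, 0.232, 0.001], [0.232, -0.973, 0.0], [0.001, -0.0, -1.0]]
wrist_force: [-1.1, -1.3, 5.0]
gripper_width: 0.644
gripper_force: 29.9
```

Call:
{"op": "servo_tool", "data": {"slide": [[0.0069,0,-0.0098],[0.0138,0,-0.0197],[0.0206,0,-0.0295],[0.0275,0,-0.0393],[0.0344,0,-0.0491]], "spin": [0,0,0,0,0], "grip": [1,1,1,1,1]}}

```text
time_s: 5.58
tcp_pos: [0.5846, 0.2335, 0.1521]
ee_rot: [[0.973, 0.231, -0.002], [0.231, -0.973, -0.001], [-0.002, -0.0, -1.0]]
wrist_force: [0.4, 0.2, -1.9]
gripper_width: 0.64
gripper_force: 29.9
```

Call:
{"op": "servo_tool", "data": {"slide": [[0.01,0,-0.018],[0.016,0,-0.036],[0.02,0,-0.056],[0.02,0,-0.076],[0.02,0,-0.09]], "spin": [0,0,0,0,0], "grip": [1,1,1,1,1]}}

```text
time_s: 6.0
tcp_pos: [0.6048, 0.2384, 0.2435]
ee_rot: [[0.973, 0.232, -0.0], [0.232, -0.973, 0.0], [0.0, -0.0, -1.0]]
wrist_force: [0.1, -0.6, -2.2]
gripper_width: 0.641
gripper_force: 29.9
```

Run:
```python
from h import *
s=sense(); print(s['time_s'],s['tcp_pos'],s['gripper_force'])
c=cap('side'); d=cap('scene')
cv2.imwrite('pics/l1.png',cv2.resize(np.hstack([c['pixels'][100:360,180:430],d['pixels'][80:340,260:510]]),None,fx=1.5,fy=1.5))
for cam in ('scene','side'):
  for t in ['cup','cup_mouth']: print(t,[(np.round(q['point'],4).tolist(),round(q['conf'],2)) for q in tip_of(t,cam)[:4]])
```

```text
6.0 [0.6048 0.2384 0.2435] 29.88465513041092
cup [([0.3363, 0.2649, 0.0251], 0.69), ([0.5275, 0.4343, 0.0289], 0.67), ([0.5665, 0.2278, 0.1804], 0.66)]
cup_mouth [([0.6216, 0.2484, 0.2625], 0.81), ([0.4894, 0.3348, 0.0314], 0.7), ([0.3034, 0.1635, 0.0299], 0.66)]
cup [([0.5648, 0.2297, 0.1805], 0.83), ([0.5281, 0.4319, 0.029], 0.79), ([0.4741, -0.2065, -0.0008], 0.67)]
cup_mouth [([0.4902, 0.3293, 0.0286], 0.92), ([0.3087, 0.1673, 0.0224], 0.84), ([0.6281, 0.2433, 0.2606], 0.77)]
```

View pics/l1.png

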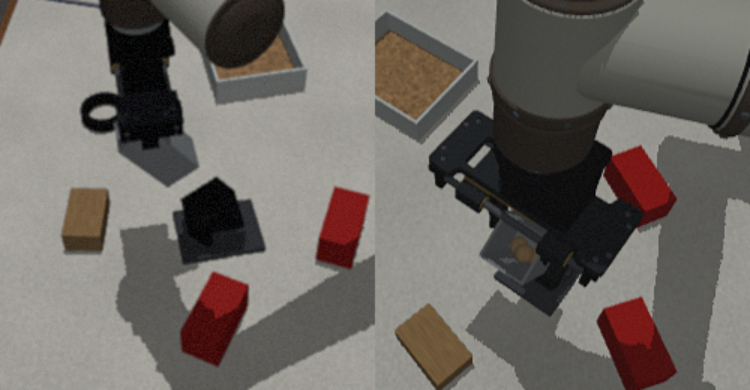

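The cup is out and still leans 35° in the grip: side crop (155,155), with the balls inside in the scene crop at (520,250). I carry it to the outside of the box's left wall and turn it so it leans across that wall.

Call:
{"op": "servo_tool", "data": {"slide": [[-0.018,0.022,0],[-0.042,0.052,0],[-0.068,0.084,0],[-0.094,0.115,0],[-0.117,0.144,0]], "spin": [7,14,21,28,35], "grip": [1,1,1,1,1]}}

```text
time_s: 6.72
tcp_pos: [0.5218, 0.0691, 0.2414]
ee_rot: [[0.928, -0.373, -0.003], [-0.373, -0.928, -0.001], [-0.003, 0.002, -1.0]]
wrist_force: [0.8, 0.2, -1.8]
gripper_width: 0.645
gripper_force: 29.9
```

Call:
{"op": "servo_tool", "data": {"slide": [[-0.003,0.038,0],[-0.006,0.078,0],[-0.009,0.116,0],[-0.011,0.155,0],[-0.0129,0.1847,0]], "spin": [7,14,21,28,35], "grip": [1,1,1,1,1]}}

```text
time_s: 7.13
tcp_pos: [0.4415, -0.0979, 0.242]
ee_rot: [[0.545, -0.839, -0.003], [-0.839, -0.545, -0.0], [-0.001, 0.002, -1.0]]
wrist_force: [0.1, 0.2, -2.2]
gripper_width: 0.64
gripper_force: 29.9
```

Call:
{"op": "servo_tool", "data": {"slide": [[0,0,0.01],[0,0,0.02],[0,0,0.035],[0,0,0.05],[0,0,0.05]], "spin": [7,14,18.6,18.6,18.6], "grip": [1,1,1,1,1]}}

```text
time_s: 7.55
tcp_pos: [0.4408, -0.0961, 0.1892]
ee_rot: [[0.254, -0.967, -0.009], [-0.967, -0.254, 0.0], [-0.003, 0.008, -1.0]]
wrist_force: [-0.8, 0.2, -2.1]
gripper_width: 0.637
gripper_force: 29.9
```

```bash
cat >> h.py <<'E'
WO=np.array([0.447,-0.1055,0.05]); D=np.array([.255,-.967,0])
def rel(s):
    g=np.array(s['tcp_pos'])+.006*np.array(s['ee_rot'])[:,2]; r=g-WO
    return (r@D*1000).round(1),(r[2]*1000).round(1),(r@[.967,.255,0]*1000).round(1)
E
python3 - <<'E'
from h import *
s=sense(); print(s['time_s'],s['tcp_pos'],s['ee_rot'],rel(s))
c=cap('side'); d=cap('scene'); cv2.imwrite('pics/l2.png',np.hstack([c['pixels'][60:300,200:500],d['pixels'][40:280,180:480]]))
for cam in ('scene','side'):
  for t in ['cup','cup_mouth','tray']: print(t,[(np.round(q['point'],4).tolist(),round(q['conf'],2)) for q in tip_of(t,cam)[:4]])
E
```

```text
7.55 [ 0.4408 -0.0961  0.1892] [[ 0.2543 -0.9671 -0.0088]
 [-0.9671 -0.2543  0.0003]
 [-0.0025  0.0084 -1.    ]] (np.float64(-10.7), np.float64(133.2), np.float64(-3.6))
cup [([0.5253, 0.4302, 0.0292], 0.96), ([0.4295, -0.0602, 0.1218], 0.86)]
cup_mouth [([0.3065, 0.1628, 0.0284], 0.97), ([0.4914, 0.3327, 0.0308], 0.94), ([0.7223, 0.2178, 0.0005], 0.65), ([0.4462, -0.1136, 0.2078], 0.64)]
tray [([0.4747, -0.2079, 0.0041], 0.63)]
cup [([0.3351, 0.2702, 0.0284], 0.89), ([0.5276, 0.4317, 0.031], 0.68), ([0.4283, -0.0581, 0.1279], 0.65)]
cup_mouth [([0.4901, 0.3343, 0.0287], 0.91), ([0.4476, -0.1156, 0.207], 0.78), ([0.3044, 0.1681, 0.0252], 0.67)]
tray [([0.4739, -0.2087, 0.0009], 0.95)]
```

View pics/l2.png

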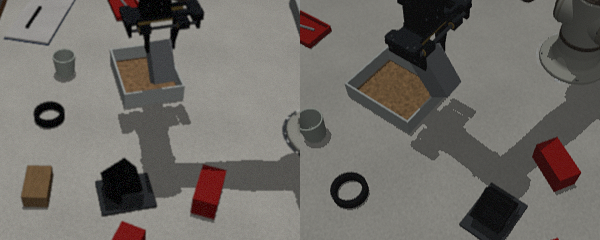

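The views show the leaning cup held over the left box wall, side crop (160,62), with its bottom outside. Now lower it and lever it over the wall edge.

Call:
{"op": "servo_tool", "data": {"slide": [[0,0,0.015],[0,0,0.03],[0,0,0.045],[0,0,0.06],[0,0,0.065]], "spin": [0,0,0,0,0], "grip": [1,1,1,1,1]}}

```text
time_s: 8.37
tcp_pos: [0.4428, -0.096, 0.1265]
ee_rot: [[0.255, -0.967, -0.003], [-0.967, -0.255, 0.0], [-0.001, 0.003, -1.0]]
wrist_force: [0.1, 1.3, -1.4]
gripper_width: 0.645
gripper_force: 29.9
```

Call:
{"op": "servo_tool", "data": {"slide": [[0.012,0,0],[0.022,0,0],[0.031,0,0.003],[0.04,0,0.007],[0.048,0,0.011]], "spin": [0,0,0,0,0], "grip": [1,1,1,1,1]}}

```text
time_s: 8.78
tcp_pos: [0.4577, -0.1434, 0.1186]
ee_rot: [[0.256, -0.967, 0.003], [-0.967, -0.256, -0.001], [0.001, -0.003, -1.0]]
wrist_force: [-1.5, 0.6, 6.4]
gripper_width: 0.641
gripper_force: 30.0
```

```bash
cat >> h.py <<'E'
def look(f=None,cams=('side','scene')):
    s=sense(); print(s['time_s'],rel(s),np.array(s['wrist_force']),s['gripper_width'],np.array(s['ee_rot'])[:,2])
    ims=[cap(k) for k in cams]
    if f: cv2.imwrite('pics/'+f,np.hstack([cv2.resize(ims[0]['pixels'][60:260,240:440],(400,400)),cv2.resize(ims[-1]['pixels'][40:240,240:440],(400,400))]))
    g=np.array(s['tcp_pos'])+[0,0,-.006]
    for cam in cams:
        o,m=[min(tip_of(t,cam),key=lambda q:np.linalg.norm(q['point']-g)) if tip_of(t,cam) else None for t in ('cup','cup_mouth')]
        if o and m:
            o,m=np.array(o['point']),np.array(m['point']); v=m-o
            print(cam,o,m,'len',np.linalg.norm(v),'tilt along toolx',np.degrees(np.arctan2(v@np.array(s['ee_rot'])[:,0],v[2])))
E
python3 -c "
from h import *
look()"
```

```text
8.7833 (np.float64(39.4), np.float64(62.6), np.float64(0.7)) [-1.4628  0.6052  6.4283] 0.6411755768431909 [ 0.003  -0.0005 -1.    ]
side [ 0.4387 -0.0821  0.0701] [ 0.4664 -0.1621  0.1324] len 0.10511222573992046 tilt along toolx 53.60007700203864
scene [0.3338 0.2667 0.0282] [ 0.7349 -0.0408  0.0008] len 0.5061503926700047 tilt along toolx 93.92082915661847
```

Call:
{"op": "servo_tool", "data": {"slide": [[0.007,0,0.005],[0.013,0,0.011],[0.018,0,0.017],[0.022,0,0.023],[0.024,0,0.027]], "spin": [0,0,0,0,0], "grip": [1,1,1,1,1]}}

```text
time_s: 9.7
tcp_pos: [0.4645, -0.1672, 0.0913]
ee_rot: [[0.257, -0.966, 0.004], [-0.966, -0.257, -0.002], [0.003, -0.003, -1.0]]
wrist_force: [-0.6, -3.2, 9.1]
gripper_width: 0.644
gripper_force: 30.0
```

Call:
{"op": "servo_tool", "data": {"slide": [[0.002,0,0.004],[0.003,0,0.008],[0.004,0,0.012],[0.005,0,0.015],[0.005,0,0.015]], "spin": [0,0,0,0,0], "grip": [1,1,1,1,1]}}

```text
time_s: 10.12
tcp_pos: [0.4666, -0.1722, 0.0767]
ee_rot: [[0.257, -0.966, 0.005], [-0.966, -0.257, -0.003], [0.004, -0.005, -1.0]]
wrist_force: [1.1, -4.1, 5.2]
gripper_width: 0.643
gripper_force: 30.0
```

```bash
python3 -c "
from h import *
look('p1.png')
print(spot_in('ball0','side'),spot_in('ball0','scene'))"
```

```text
10.1167 (np.float64(69.5), np.float64(20.7), np.float64(2.0)) [ 1.1288 -4.1113  5.1858] 0.6429275866489667 [ 0.0054 -0.0029 -1.    ]
side [ 0.4403 -0.0786  0.0815] [ 0.4739 -0.1834  0.0833] len 0.1100692509286767 tilt along toolx 89.06185947585446
scene [ 0.4431 -0.0816  0.0813] [ 0.469  -0.1787  0.0814] len 0.10049492524500925 tilt along toolx 89.94298612131662
[] []
```

View pics/p1.png

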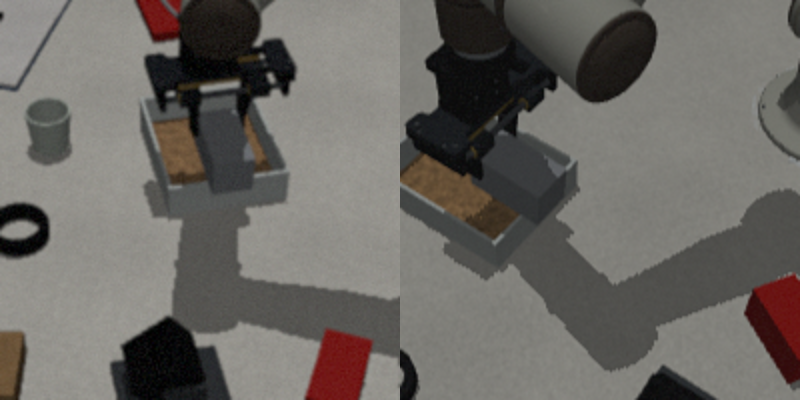

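The cup is level over the wall: side crop (225,150), scene crop (520,170). It has crept in the pads, which are now close to the mouth. Tip it a little further while drawing back slightly.

Call:
{"op": "servo_tool", "data": {"slide": [[-0.001,0,0.004],[-0.003,0,0.008],[-0.004,0,0.012],[-0.006,0,0.015],[-0.006,0,0.015]], "spin": [0,0,0,0,0], "grip": [1,1,1,1,1]}}

```text
time_s: 11.13
tcp_pos: [0.4666, -0.1668, 0.0625]
ee_rot: [[0.258, -0.966, 0.009], [-0.966, -0.259, -0.004], [0.006, -0.007, -1.0]]
wrist_force: [1.3, -6.5, 9.1]
gripper_width: 0.641
gripper_force: 30.0
```

```bash
python3 -c "
from h import *
look('p2.png')
print(spot_in('ball0','side'),spot_in('ball0','scene'))"
```

```text
11.1333 (np.float64(64.3), np.float64(6.5), np.float64(3.3)) [ 1.2839 -6.5471  9.1489] 0.6412329626379921 [ 0.0086 -0.004  -1.    ]
side [ 0.4383 -0.0762  0.0851] [ 0.4722 -0.1778  0.0697] len 0.10820780933001094 tilt along toolx 98.20410556062832
scene [ 0.4401 -0.0767  0.0813] [ 0.4684 -0.1734  0.0673] len 0.10172403845699403 tilt along toolx 97.91941988217046
[{'point': [0.7174, 0.2251, 0.0418], 'conf': 0.4}] []
```

View pics/p2.png

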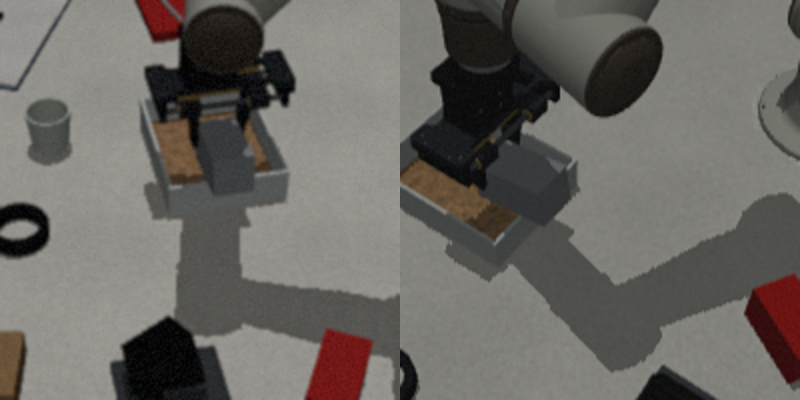

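Call:
{"op": "servo_tool", "data": {"slide": [[0,0,0.003],[-0.001,0,0.006],[-0.002,0,0.009],[-0.002,0,0.009],[-0.002,0,0.009]], "spin": [0,0,0,0,0], "grip": [1,1,1,1,1]}}

```text
time_s: 12.15
tcp_pos: [0.4668, -0.1656, 0.054]
ee_rot: [[0.259, -0.966, 0.01], [-0.966, -0.259, -0.005], [0.007, -0.009, -1.0]]
wrist_force: [2.8, -10.7, 8.3]
gripper_width: 0.641
gripper_force: 30.0
```

```bash
python3 -c "
from h import *
look()
c=cap('wrist')
a=cap('scene')['pixels'][80:200,190:340]
cv2.imwrite('pics/p3.png',np.hstack([cv2.resize(c['pixels'],(400,320)),cv2.resize(a,(400,320))]))
for t in ('scene','side','wrist'): print([(q['point'],q['conf']) for q in spot_in('ball0',t)])"
```

```text
12.15 (np.float64(63.2), np.float64(-2.0), np.float64(3.9)) [  2.809  -10.6942   8.2683] 0.640988313131273 [ 0.0101 -0.0047 -0.9999]
side [ 0.4419 -0.0785  0.0943] [ 0.471  -0.1757  0.0612] len 0.10672516104461964 tilt along toolx 108.11481204917844
scene [ 0.4438 -0.0775  0.0915] [ 0.4706 -0.172   0.0575] len 0.10394464873190923 tilt along toolx 109.13883775907608
[]
[([0.5281, -0.188, 0.0205], 0.6), ([0.4607, -0.089, 0.0939], 0.15)]
[([0.5326, -0.1985, 0.0224], 0.98), ([0.482, -0.2568, 0.0246], 0.8), ([0.4406, -0.2043, 0.0228], 0.56)]
```

View pics/p3.png

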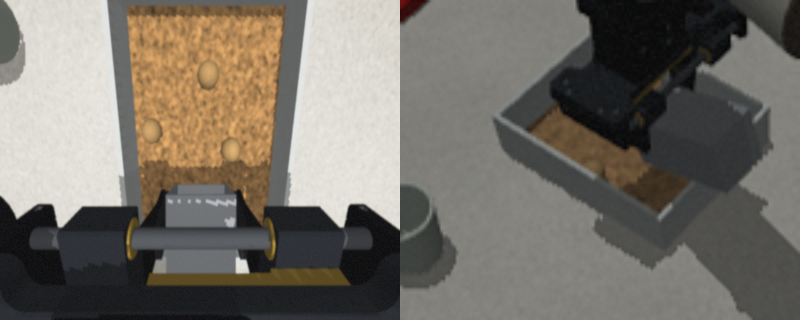

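All three balls lie in the box, at wrist (207,73), (151,130) and (231,150), and the cup points about 18° below level. Now lift clear, go back over the open bench, and lower close to it to fix the grip.

Call:
{"op": "servo_tool", "data": {"slide": [[0,0,-0.02],[0,0,-0.04],[0,0,-0.06],[0,0,-0.08],[0,0,-0.08]], "spin": [0,0,0,0,0], "grip": [1,1,1,1,1]}}

```text
time_s: 13.32
tcp_pos: [0.4647, -0.1635, 0.1347]
ee_rot: [[0.257, -0.967, 0.008], [-0.967, -0.257, -0.002], [0.004, -0.008, -1.0]]
wrist_force: [0.3, -0.7, -1.9]
gripper_width: 0.641
gripper_force: 30.0
```

Call:
{"op": "servo_tool", "data": {"slide": [[-0.025,0,0],[-0.055,0,0],[-0.085,0,0],[-0.115,0,0],[-0.125,0,0]], "spin": [0,0,0,0,0], "grip": [1,1,1,1,1]}}

```text
time_s: 13.73
tcp_pos: [0.4283, -0.04, 0.1301]
ee_rot: [[0.257, -0.966, -0.001], [-0.966, -0.257, 0.0], [-0.001, 0.001, -1.0]]
wrist_force: [0.3, 0.1, -1.4]
gripper_width: 0.64
gripper_force: 30.0
```

Call:
{"op": "servo_tool", "data": {"slide": [[0,0,0.025],[0,0,0.05],[0,0,0.075],[0,0,0.095],[0,0,0.1]], "spin": [0,0,0,0,0], "grip": [1,1,1,1,1]}}

```text
time_s: 14.15
tcp_pos: [0.4271, -0.0427, 0.0277]
ee_rot: [[0.255, -0.967, -0.007], [-0.967, -0.255, -0.002], [-0.0, 0.007, -1.0]]
wrist_force: [-0.3, -0.4, -1.4]
gripper_width: 0.641
gripper_force: 30.0
```

```bash
python3 -c "
from h import *
look()
print(sense()['gripper_force'],sense()['tcp_pos'])"
```

```text
14.15 (np.float64(-65.8), np.float64(-28.3), np.float64(-3.3)) [-0.301  -0.3912 -1.3578] 0.6406883111169466 [-0.0073 -0.0017 -1.    ]
side [0.4025 0.0453 0.0653] [ 0.4337 -0.0533  0.0339] len 0.10808034048799067 tilt along toolx 106.90709517111091
scene [0.4033 0.0433 0.0644] [ 0.4312 -0.0504  0.0299] len 0.10367424945472238 tilt along toolx 109.44460288623715
29.99509444925934 [ 0.4302 -0.0417  0.0318]
```

Call:
{"op": "servo_tool", "data": {"slide": [[0,0,0],[0,0,0],[0,0,0],[0,0,0],[0,0,0]], "spin": [0,0,0,0,0], "grip": [0.5,0.45,0.42,0.4,0.4]}}

```text
time_s: 15.07
tcp_pos: [0.4297, -0.0419, 0.031]
ee_rot: [[0.255, -0.967, -0.0], [-0.967, -0.255, -0.0], [-0.0, 0.0, -1.0]]
wrist_force: [0.5, -0.5, -0.9]
gripper_width: 0.638
gripper_force: 30.0
```

Call:
{"op": "servo_tool", "data": {"slide": [[0,0,0],[0,0,0],[0,0,0],[0,0,0],[0,0,0]], "spin": [0,0,0,0,0], "grip": [0.385,0.38,0.375,0.37,0.37]}}

```text
time_s: 15.48
tcp_pos: [0.4298, -0.0418, 0.031]
ee_rot: [[0.255, -0.967, -0.0], [-0.967, -0.255, -0.0], [0.0, 0.0, -1.0]]
wrist_force: [-0.2, 0.2, -1.2]
gripper_width: 0.641
gripper_force: 30.0
```

Call:
{"op": "servo_tool", "data": {"slide": [[0,0,0],[0,0,0],[0,0,0],[0,0,0],[0,0,0]], "spin": [0,0,0,0,0], "grip": [0.366,0.365,0.364,0.363,0.362]}}

```text
time_s: 15.9
tcp_pos: [0.4298, -0.0419, 0.031]
ee_rot: [[0.255, -0.967, -0.0], [-0.967, -0.255, -0.0], [0.0, 0.0, -1.0]]
wrist_force: [0.2, -0.0, -0.5]
gripper_width: 0.643
gripper_force: 15.8
```

Call:
{"op": "servo_tool", "data": {"slide": [[0,0,0],[0,0,0],[0,0,0],[0,0,0],[0,0,0]], "spin": [0,0,0,0,0], "grip": [0.362,0.361,0.361,0.36,0.36]}}

```text
time_s: 16.32
tcp_pos: [0.4298, -0.0419, 0.0311]
ee_rot: [[0.255, -0.967, 0.0], [-0.967, -0.255, 0.0], [0.0, -0.0, -1.0]]
wrist_force: [0.2, -0.3, -1.7]
gripper_width: 0.644
gripper_force: 10.1
```

Call:
{"op": "servo_tool", "data": {"slide": [[0,0,0],[0,0,0],[0,0,0],[0,0,0],[0,0,0]], "spin": [0,0,0,0,0], "grip": [0.359,0.359,0.358,0.358,0.358]}}

```text
time_s: 16.73
tcp_pos: [0.4298, -0.0418, 0.0311]
ee_rot: [[0.255, -0.967, 0.0], [-0.967, -0.255, 0.0], [-0.0, -0.0, -1.0]]
wrist_force: [0.0, 1.0, -0.4]
gripper_width: 0.641
gripper_force: 4.3
```

```bash
python3 -c "
from h import *
look()
print(sense()['gripper_force'],sense()['tcp_pos'])"
```

```text
16.7333 (np.float64(-66.0), np.float64(-24.9), np.float64(-0.4)) [ 0.0071  1.0419 -0.3795] 0.6408026364676158 [ 0.0001  0.     -1.    ]
side [0.4068 0.0424 0.0323] [ 0.4362 -0.053   0.0411] len 0.10021456979900677 tilt along toolx 84.95814483037175
scene [0.4078 0.0431 0.0273] [ 0.4331 -0.052   0.0379] len 0.09897706805114 tilt along toolx 83.85207327972235
4.315043519163737 [ 0.4298 -0.0418  0.0311]
```

The grip force follows the closure finely near contact. At about 4 N the cup swung down under its own weight. I lift slowly like this so that it hangs upright.

Call:
{"op": "servo_tool", "data": {"slide": [[0,0,-0.006],[-0.001,0,-0.012],[-0.003,0,-0.018],[-0.006,0,-0.024],[-0.008,0,-0.03]], "spin": [0,0,0,0,0], "grip": [0.358,0.358,0.358,0.358,0.358]}}

```text
time_s: 17.65
tcp_pos: [0.4277, -0.0338, 0.0619]
ee_rot: [[0.256, -0.967, 0.001], [-0.967, -0.256, 0.0], [-0.0, -0.001, -1.0]]
wrist_force: [0.6, -0.2, -1.4]
gripper_width: 0.641
gripper_force: 4.3
```

```bash
python3 -c "
from h import *
look()
print(sense()['gripper_force'],sense()['tcp_pos'])"
```

```text
17.65 (np.float64(-74.2), np.float64(5.9), np.float64(-0.3)) [ 0.6329 -0.1787 -1.4004] 0.6406711519492505 [ 0.0007  0.0002 -1.    ]
side [0.406  0.0379 0.0274] [ 0.4338 -0.0526  0.0768] len 0.1067869374034109 tilt along toolx 62.42611958255828
scene [0.4104 0.0366 0.0261] [ 0.4313 -0.048   0.0749] len 0.09987697432341451 tilt along toolx 60.747870963693174
4.315890514626517 [ 0.4276 -0.0342  0.0609]
```

Call:
{"op": "servo_tool", "data": {"slide": [[-0.004,0,-0.005],[-0.008,0,-0.01],[-0.012,0,-0.014],[-0.016,0,-0.018],[-0.02,0,-0.022]], "spin": [0,0,0,0,0], "grip": [0.358,0.358,0.358,0.358,0.358]}}

```text
time_s: 18.57
tcp_pos: [0.4225, -0.0142, 0.0836]
ee_rot: [[0.256, -0.967, 0.0], [-0.967, -0.256, 0.0], [-0.0, -0.0, -1.0]]
wrist_force: [0.2, -0.7, -1.6]
gripper_width: 0.644
gripper_force: 4.3
```

```bash
python3 -c "
from h import *
look()
print(sense()['gripper_force'],sense()['tcp_pos'])"
```

```text
18.5667 (np.float64(-94.5), np.float64(27.6), np.float64(-0.4)) [ 0.1506 -0.7059 -1.6489] 0.6441063164018153 [ 0.0004  0.0002 -1.    ]
side [0.4037 0.056  0.0499] [ 0.4301 -0.0284  0.1001] len 0.10168756069451168 tilt along toolx 60.392417839030045
scene [0.4043 0.0534 0.0451] [ 0.4249 -0.0263  0.0984] len 0.09806803760655151 tilt along toolx 57.07602605962527
4.309531092767429 [ 0.4225 -0.015   0.0828]
```

Call:
{"op": "servo_tool", "data": {"slide": [[0,0,-0.008],[0,0,-0.016],[0,0,-0.024],[0,0,-0.024],[0,0,-0.024]], "spin": [0,0,0,0,0], "grip": [0.358,0.358,0.358,0.3578,0.3575]}}

```text
time_s: 19.48
tcp_pos: [0.4232, -0.0146, 0.108]
ee_rot: [[0.255, -0.967, 0.002], [-0.967, -0.255, 0.001], [-0.0, -0.002, -1.0]]
wrist_force: [-0.1, 0.7, -2.0]
gripper_width: 0.644
gripper_force: 2.9
```

Call:
{"op": "servo_tool", "data": {"slide": [[0,0,0],[0,0,0],[0,0,0],[0,0,0],[0,0,0]], "spin": [0,0,0,0,0], "grip": [0.3575,0.3575,0.3574,0.3573,0.3573]}}

```text
time_s: 19.9
tcp_pos: [0.4224, -0.0148, 0.1068]
ee_rot: [[0.255, -0.967, -0.001], [-0.967, -0.255, -0.0], [-0.0, 0.001, -1.0]]
wrist_force: [0.5, 0.2, -1.6]
gripper_width: 0.641
gripper_force: 2.3
```

```bash
python3 -c "
from h import *
look()
print(sense()['gripper_force'],sense()['tcp_pos'])"
```

```text
19.9 (np.float64(-93.9), np.float64(50.8), np.float64(-0.6)) [ 0.5152  0.2043 -1.633 ] 0.6413182661910007 [-0.0006 -0.0001 -1.    ]
side [0.4081 0.0215 0.0429] [ 0.4294 -0.0306  0.1284] len 0.10236381196497128 tilt along toolx 33.134811182312895
scene [0.4151 0.0212 0.0392] [ 0.4261 -0.0282  0.1283] len 0.10247033717130044 tilt along toolx 29.577813134884465
2.3162643607429345 [ 0.4226 -0.0148  0.1071]
```

Call:
{"op": "servo_tool", "data": {"slide": [[0,0,0],[0,0,0],[0,0,0],[0,0,0],[0,0,0]], "spin": [0,0,0,0,0], "grip": [0.3572,0.3572,0.3571,0.3571,0.3571]}}

```text
time_s: 20.82
tcp_pos: [0.4226, -0.0148, 0.107]
ee_rot: [[0.255, -0.967, -0.0], [-0.967, -0.255, 0.0], [-0.0, 0.0, -1.0]]
wrist_force: [-0.5, -0.7, -2.0]
gripper_width: 0.643
gripper_force: 1.7
```

```bash
python3 -c "
from h import *
look()
print(sense()['gripper_force'],sense()['tcp_pos'])"
```

```text
20.8167 (np.float64(-93.9), np.float64(51.0), np.float64(-0.5)) [-0.4775 -0.7194 -1.9535] 0.6429039781408257 [-0.  0. -1.]
side [0.4081 0.0241 0.043 ] [ 0.4298 -0.031   0.1305] len 0.10565580911620524 tilt along toolx 33.90756167643463
scene [0.4108 0.0196 0.0387] [ 0.4272 -0.0312  0.1293] len 0.10515683525097168 tilt along toolx 30.469767373481087
1.7498972568728277 [ 0.4226 -0.0148  0.107 ]
```

At 1.7 N it hangs at about 31° and stays there. I firm the grip and push the back of its bottom against the holder pocket's flat side, rising as it turns.

Call:
{"op": "servo_tool", "data": {"slide": [[0,-0.02,-0.003],[0,-0.055,-0.003],[0,-0.09,-0.003],[0,-0.125,-0.003],[0,-0.151,-0.003]], "spin": [0,0,0,0,0], "grip": [0.5,1,1,1,1]}}

```text
time_s: 21.73
tcp_pos: [0.5714, 0.0245, 0.1099]
ee_rot: [[0.256, -0.967, 0.001], [-0.967, -0.256, -0.0], [0.0, -0.001, -1.0]]
wrist_force: [-1.0, -0.2, -1.0]
gripper_width: 0.639
gripper_force: 30.0
```

Call:
{"op": "servo_tool", "data": {"slide": [[-0.015,0,0],[-0.035,0,0],[-0.055,0,0],[-0.075,0,0],[-0.085,0,0]], "spin": [0,0,0,0,0], "grip": [1,1,1,1,1]}}

```text
time_s: 22.15
tcp_pos: [0.5465, 0.1075, 0.1097]
ee_rot: [[0.257, -0.966, -0.0], [-0.966, -0.257, -0.0], [-0.0, 0.0, -1.0]]
wrist_force: [0.2, -1.0, -0.4]
gripper_width: 0.641
gripper_force: 30.0
```

```bash
python3 -c "
from h import *
look('q1.png')
print(sense()['gripper_force'],sense()['tcp_pos'])"
```

```text
22.15 (np.float64(-180.6), np.float64(53.7), np.float64(150.5)) [ 0.1816 -1.0295 -0.4173] 0.6408853426440031 [-0.0004 -0.     -1.    ]
side [0.5371 0.1461 0.0462] [0.5535 0.0882 0.1334] len 0.10594909154872448 tilt along toolx 34.60293596623119
scene [0.5354 0.1442 0.0433] [0.5489 0.0953 0.1307] len 0.10105552928959406 tilt along toolx 30.126960996786643
30.000098401797004 [0.547  0.1053 0.11  ]
```

View pics/q1.png

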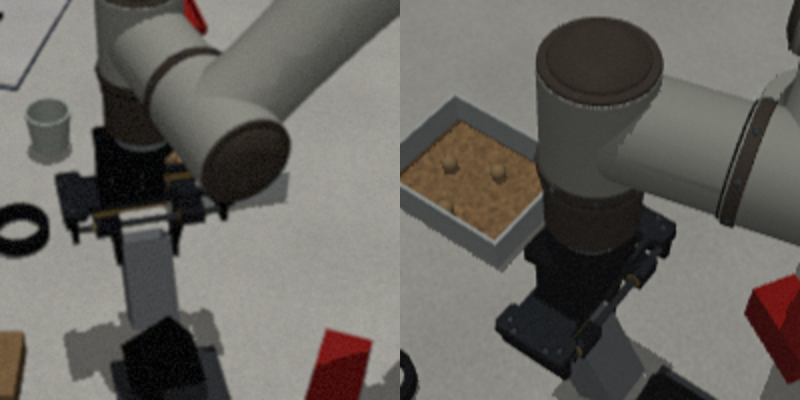

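The views show the cup, side crop (150,280), just in front of the pocket at (160,350). All three balls are in the box, scene crop (450,165), (498,172) and (455,210). Now push.

Call:
{"op": "servo_tool", "data": {"slide": [[-0.006,0,0],[-0.011,0,0],[-0.016,0,-0.004],[-0.021,0,-0.009],[-0.026,0,-0.014]], "spin": [0,0,0,0,0], "grip": [0.5,0.37,0.36,0.36,0.36]}}

```text
time_s: 23.07
tcp_pos: [0.5396, 0.1308, 0.1241]
ee_rot: [[0.256, -0.967, -0.002], [-0.967, -0.256, -0.002], [0.002, 0.002, -1.0]]
wrist_force: [1.0, -3.0, -3.6]
gripper_width: 0.641
gripper_force: 30.0
```

```bash
python3 -c "
from h import *
look()
print(sense()['gripper_force'],sense()['tcp_pos'])"
```

```text
23.0667 (np.float64(-204.9), np.float64(68.1), np.float64(149.8)) [ 0.9621 -3.0357 -3.5585] 0.6411107636034813 [-0.0016 -0.002  -1.    ]
side [0.53   0.1596 0.06  ] [0.5478 0.1134 0.1454] len 0.09871393012133595 tilt along toolx 30.02180658202105
scene [0.5347 0.1579 0.0557] [0.4881 0.3323 0.0308] len 0.18222768724867244 tilt along toolx -97.85195869381381
10.005341378018784 [0.5405 0.1312 0.1241]
```

Call:
{"op": "servo_tool", "data": {"slide": [[-0.004,0,-0.004],[-0.008,0,-0.008],[-0.012,0,-0.011],[-0.016,0,-0.014],[-0.02,0,-0.015]], "spin": [0,0,0,0,0], "grip": [0.36,0.36,0.36,0.36,0.36]}}

```text
time_s: 23.98
tcp_pos: [0.5353, 0.151, 0.1399]
ee_rot: [[0.256, -0.967, 0.001], [-0.967, -0.256, 0.0], [0.0, -0.001, -1.0]]
wrist_force: [0.2, -1.8, -0.4]
gripper_width: 0.64
gripper_force: 10.0
```

```bash
python3 -c "
from h import *
look()
print(sense()['gripper_force'],sense()['tcp_pos'])"
```

```text
23.9833 (np.float64(-225.5), np.float64(83.9), np.float64(150.8)) [ 0.2213 -1.8234 -0.4242] 0.6400105334546338 [ 0.0008  0.0002 -1.    ]
side [0.5324 0.1559 0.0687] [0.5423 0.1359 0.1696] len 0.10333837622103417 tilt along toolx 12.231554456417665
scene [0.5355 0.1563 0.0645] [0.4878 0.3333 0.0279] len 0.18693274191537446 tilt along toolx -101.29099256738907
10.00097306798125 [0.5351 0.1504 0.1389]
```

Call:
{"op": "servo_tool", "data": {"slide": [[-0.003,0,0],[-0.006,0,0],[-0.009,0,-0.001],[-0.012,0,-0.001],[-0.012,0,-0.001]], "spin": [0,0,0,0,0], "grip": [0.36,0.36,0.36,0.36,0.36]}}

```text
time_s: 24.9
tcp_pos: [0.532, 0.1625, 0.1402]
ee_rot: [[0.256, -0.967, 0.0], [-0.967, -0.256, -0.0], [0.0, -0.0, -1.0]]
wrist_force: [-0.1, -1.6, -0.6]
gripper_width: 0.645
gripper_force: 10.0
```

```bash
python3 -c "
from h import *
look()
look(cams=('side',))
print(sense()['gripper_force'],sense()['tcp_pos'])"
```

```text
24.9 (np.float64(-237.5), np.float64(84.2), np.float64(150.5)) [-0.1476 -1.6314 -0.595 ] 0.6445596037719019 [ 0.0002 -0.     -1.    ]
side [0.5356 0.1586 0.0702] [0.5383 0.1457 0.1709] len 0.10155880070185942 tilt along toolx 7.449867591219347
scene [0.5348 0.152  0.0667] [0.4919 0.3344 0.0286] len 0.19121134903556325 tilt along toolx -101.49766490074077
25.4 (np.float64(-237.1), np.float64(84.0), np.float64(150.5)) [ 0.4524 -0.2059 -0.6086] 0.6434021416868766 [-0.0001  0.0002 -1.    ]
side [0.533  0.1553 0.0699] [0.537  0.1465 0.1699] len 0.10046611369013932 tilt along toolx 5.433277744534028
10.002471067118677 [0.532 0.162 0.14 ]
```

Call:
{"op": "servo_tool", "data": {"slide": [[-0.002,0,0],[-0.004,0,0],[-0.005,0,0],[-0.005,0,0],[-0.005,0,0]], "spin": [0,0,0,0,0], "grip": [0.36,0.36,0.36,0.5,1]}}

```text
time_s: 26.07
tcp_pos: [0.5308, 0.1668, 0.1401]
ee_rot: [[0.256, -0.967, 0.0], [-0.967, -0.256, -0.0], [0.0, 0.0, -1.0]]
wrist_force: [-0.7, -2.4, 0.3]
gripper_width: 0.638
gripper_force: 30.0
```

Call:
{"op": "servo_tool", "data": {"slide": [[0.004,0,0],[0.015,0,0],[0.03,0,-0.01],[0.045,0,-0.03],[0.05,0,-0.05]], "spin": [0,0,0,0,0], "grip": [1,1,1,1,1]}}

```text
time_s: 26.48
tcp_pos: [0.5432, 0.1164, 0.1897]
ee_rot: [[0.254, -0.967, -0.003], [-0.967, -0.254, -0.001], [0.0, 0.003, -1.0]]
wrist_force: [-0.0, -0.3, -0.8]
gripper_width: 0.644
gripper_force: 30.0
```

Call:
{"op": "servo_tool", "data": {"slide": [[0.01,0,-0.03],[0.03,0,-0.06],[0.06,0,-0.09],[0.09,0,-0.11],[0.1,0,-0.11]], "spin": [0,0,0,0,0], "grip": [1,1,1,1,1]}}

```text
time_s: 26.9
tcp_pos: [0.572, 0.0186, 0.3058]
ee_rot: [[0.253, -0.967, 0.011], [-0.967, -0.253, 0.001], [0.002, -0.011, -1.0]]
wrist_force: [0.5, -0.5, -0.6]
gripper_width: 0.643
gripper_force: 30.0
```

Run:
```python
from h import *
look(); look('q2.png')
print(sense()['gripper_force'],sense()['tcp_pos'])
# cup side-face plane tilt from depth
s=sense(); g=np.array(s['tcp_pos']); ex=np.array(s['ee_rot'])[:,0]
for k in ('side','scene'):
    c=cap(k); W=cloud(c); Q=W-g
    m=(abs(Q[...,2]+.05)<.025)&(np.abs(Q@ex)<.06)&(np.abs(Q@np.array(s['ee_rot'])[:,1])<.045)&(c['pixels'].mean(-1)>60)
    P=W[m]; print(k,len(P))
    if len(P)>60:
        import random
        best=None; rng=np.random.default_rng(0)
        for _ in range(400):
            a,b,d=P[rng.choice(len(P),3,replace=False)]; n=np.cross(b-a,d-a); L=np.linalg.norm(n)
            if L<1e-6: continue
            n/=L; i=abs((P-a)@n)<.0015
            if best is None or i.sum()>best.sum(): best=i
        R=P[best]; n=np.linalg.svd(R-R.mean(0))[2][2]; print(best.sum(),n,'tilt of face',np.degrees(np.arcsin(n[2])),'n.toolx',n@ex)
for t in ('tape','pot','carton'): print(t,[np.round(q['point'],3) for k in ('side','scene') for q in tip_of(t,k)[:1]])
```

```text
26.9 (np.float64(-88.1), np.float64(249.8), np.float64(152.5)) [ 0.5022 -0.4726 -0.5881] 0.6433322586240274 [ 0.0108  0.0008 -0.9999]
side [0.5759 0.0066 0.2355] [0.5778 0.0031 0.3378] len 0.10237748775976094 tilt along toolx 2.277129810329458
scene [0.5743 0.0042 0.228 ] [0.5741 0.0094 0.3294] len 0.10153344276641073 tilt along toolx -2.7564718780236963
27.4 (np.float64(-92.8), np.float64(243.4), np.float64(150.5)) [-1.0072 -0.3851 -2.0941] 0.6475455892918666 [-0.0011 -0.0002 -1.    ]
side [0.5677 0.0135 0.2307] [0.5782 0.0045 0.3304] len 0.10065455777062463 tilt along toolx 6.516205847345862
scene [0.5727 0.0098 0.2213] [0.5728 0.0099 0.3278] len 0.1065000938966722 tilt along toolx -0.04164909007126578
30.000905084452825 [0.5691 0.0219 0.3001]
side 248
142 [ 0.2747 -0.9613 -0.0219] tilt of face -1.2548997643173097 n.toolx 0.9995594768501409
scene 3
tape [array([ 0.728, -0.04 ,  0.004]), array([ 0.736, -0.038, -0.004])]
pot [array([ 0.714, -0.232, -0.002]), array([ 0.714, -0.227, -0.001])]
carton [array([ 0.719,  0.21 , -0.003]), array([0.724, 0.217, 0.001])]
```

View pics/q2.png

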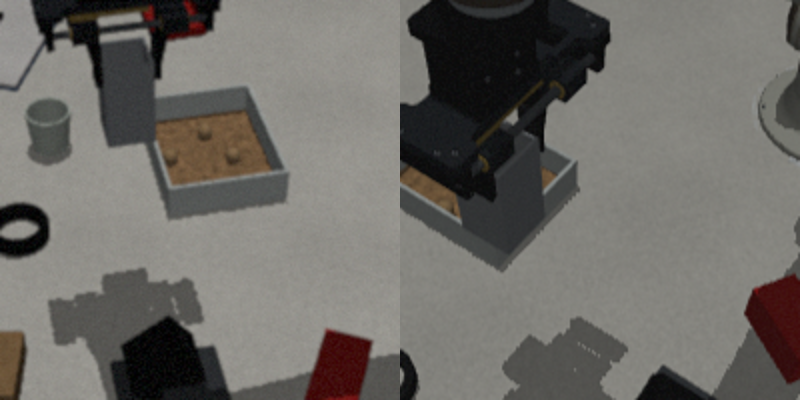

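The cup hangs upright (about 1° off), with its underside 0.22 m up at side crop (128,90). The three balls are in the box at (205,132), (170,158) and (233,156). I let it settle, then hand in.

Call:
{"op": "servo_tool", "data": {"slide": [[0,0,0],[0,0,0],[0,0,0],[0,0,0],[0,0,0]], "spin": [0,0,0,0,0], "grip": [1,1,1,1,1]}}

```text
time_s: 28.72
tcp_pos: [0.5691, 0.0218, 0.3001]
ee_rot: [[0.255, -0.967, 0.0], [-0.967, -0.255, -0.0], [0.0, -0.0, -1.0]]
wrist_force: [-0.3, 0.6, -1.9]
gripper_width: 0.641
gripper_force: 30.0
```

```bash
python3 -c "
from station import *
print(finish_job())"
```

```text
the job is handed in; nothing more can be done
None
```

I handed the job in at about 29 s; no verdict came back. At the last look all three balls were in the kit box, the cup was held upright about 0.22 m above the bench, and the tape ring, pot and carton had not visibly moved.

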